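Set the board to the scribed line

ROBOT

A 6-joint arm with a two-finger parallel gripper is mounted at the origin on the work surface. World frame = base frame: x ahead of the robot, y to its left, z up, the work surface at z = 0. Lengths are in m, angles in degrees, forces in N, time in s.
With the tool pointing down it reaches from about 0.4 to 0.825 m from the base axis. Payload 7 kg.
Tool frame: the origin (TCP) lies at the very end of the fingers, on their centre line; the grasp point (between the pads) lies 19 mm behind it; y points along the fingers, x is the direction in which the jaws open and shut, and the axes are right-handed (so a half turn about y gives the same grasp; the last joint's range is limited). The gripper opens to 88 mm and grips with 3 to 60 N. Pads are 19 mm wide; open, the fingers measure 130 mm over their backs; the gripper's body (78 mm by 193 mm) begins 47 mm behind the grasp point.
Start: joints at [-48.753, 20.546, 0.682, 0, -70.136, -16.507], TCP at [0.282, -0.613, 0.227] pointing down, gripper open.
Joint ranges: [-176.03, 176.03], [-82.01, 121.73], [-58.28, 71.71], [-173.87, 95.51], [-174.79, -0.11], [-173.66, 173.66]. Speed limits (degrees/s): [136.94, 136.94, 172.46, 180, 180, 180].

INTERFACE

Orientations are given as [roll, pitch, yaw] about the fixed x, y, z axes, in that order (R = Rz(yaw) Ry(pitch) Rx(roll)).
In Python, from plant import ctrl gives the robot as it stands.
- The arm moves only by the shell command python3 -m crank 'ROWS'. ROWS is JSON, a list that holds one entry, the list of rows, each a list of 5 numbers: the closure, from -1 (fully open) to 1 (shut), then the shift along the tool's x, y, z in mm, then the turn about the tool's y in rad. In form: [[[claw, x, y, z, turn], ...]]. A call has 1 to 12 rows; each row is the pose to reach, as a shift and turn from the pose commanded when the call began, along the tool's axes at that moment; what a row does not reach only later rows make up. A row lasts 1/8 s, in which the tool goes at most 62.5 mm and 10.7 degrees, less where a joint would pass 70% of its speed; a pose out of reach is approached as far as the arm can. A call with a gripper value outside its range is refused whole. The fingers move at their own pace and stop on an object; the grip force is fixed at half the most. Time passes only in rows, so rows that repeat a pose let the fingers close. It gives the time, the measured TCP pose, the force and the opening at its end, in the units of the state.
- ctrl.get_obs(): the state, without advancing time (a new reading comes with each control period).
- ctrl.snapshot(name): name is "side" or "top" or "wrist"; returns the picture (400x640x3 uint8, red, green, blue); there is no depth.
- ctrl.camera_model(name): a dict with "fx", "fy", "cx", "cy" (pixels), "dist_coeffs" ([k1, k2, p1, p2, k3] as OpenCV has them; the pictures are not rectified), "origin" and "orientation" of the camera in the world; the wrist camera has in their place "hand_eye" (4x4, takes a point from camera to tool coordinates, whose origin is the TCP and whose axes are the tool frame's). Camera axes: x right, y down, z forward; pixel columns grow to the right and rows downward; lengths in m; the calibration is good to about 2 mm. A picture is of the moment at which its call begins: read the wrist's pose just before it. camera_model takes no time and is no camera call.
- ctrl.close_job(): hands the job in, once; it reports no verdict.
Trained networks look in the newest picture that a camera, given by its name, has taken for a name from the list of things; names that differ only in an ending like _2 or _b are one class to them, and where a whole thing is asked for, a point or a joint stands for the part that bears it (a point fixed in the world has none). Each returns a list of dicts, best first, with "confidence" (0 to 1); they miss things now and then, are a little off and sometimes report something else, mostly with a low value. They report only what shows in the picture. A call takes as long as a camera call. They do not tell look-alikes from the thing itself.
- ctrl.find_in(camera, name): "extent" ([left, top, width, height] in pixels, round what is visible of it).
The state is a dict: "clock": time; "joint_pos": joint angles; "qvel": joint speeds; "tau": joint torques, N m; "tool_pos": TCP position; "orientation": TCP orientation; "force": force on the tool from outside, world axes, zero at the start; "moment": the same for the moment, N m; "opening": finger opening in m.
Only numpy, scipy, OpenCV 4.12 (cv2) and the standard library are available. Lean on these libraries where they do the work, as an engineer would, in place of code of your own. Each camera call takes 0.05 s, during which the arm holds its last target.

TASK

On the marking board, push the loose beech board gently against the fence until its long edge presses flush on it, then, keeping it lightly pressed to the fence, slide it along the fence until its leading end lies on the scribed line. Nothing will stop it there, so do not push it past the line. Leave it flat, flush and on the line, let go, and leave the other things on the bench alone.

Things in the scene. Friction and masses are not known exactly. Their poses are not given: they have to be found in the camera images.
- jig: fixed plywood marking board, 300 (x) by 440 (y) by 12 mm thick, on the bench; origin at the centre of its underside, top 12 mm above it. A dark scribed line 2 mm wide crosses its top along x at y = -120 mm, and goes on as a pale line up the fence strip's face and over its top. No stop there.
- fence: fence along the marking board's far (+x) side: low fixed rear rail carrying a dark strip 440 (y) by 24 (x) mm, 30 mm high, with two brass screws. The strip's face looks to -x, parallel to y, and is screwed fast anywhere from x = 90 to 110 mm of jig: it differs each time and no pose tells it; see or feel it. Rigid. The origin here is at (0, 0, 12) mm of jig, not on the strip.
- line (a point): a point on the line's centre, on the marking board's top, at (0, -120, 12) mm of jig, axes as jig (the line runs along x, the slide along the fence goes to -y)
- board: loose flat beech board, 110 (x) by 160 (y) by 24 mm thick, 0.2-0.45 kg, too wide to grasp, two dark dowel holes near its trailing (+y) end. Origin: centre of its underside. Lies a little askew, 15-75 mm short of the fence; its +x edge goes to the fence, its -y end to the line 45-110 mm away. Slides with 1-4 N dry friction, stops unpushed. Its edge is finished: press it home with 2 to 15 N, slide it under 1 N or more.
- lead_corner (a point): the board's bottom corner between its +x edge and its leading (-y) end, at (+55, -80, 0) mm of board; its y is to end up on the line; axes as board
- trail_corner (a point): the board's bottom corner between its +x edge and its trailing (+y) end, at (+55, +80, 0) mm of board; axes as board
- plane: bystander: small dark steel hand plane, 160 by 50 mm, about 80 mm high, standing on the bench on the -y side; origin at the centre of its underside; leave alone
- jar: bystander: glass jar 68 mm in diameter, 85 mm high, standing on the bench on the +y side; origin at the centre of its underside; leave alone
- square: bystander: try square of 100 mm wooden stock and 120 mm steel blade, 16 mm high, lying on the bench on the +y side; origin under the middle of its stock, blade along its x; leave alone
There are look-alikes about, which are no part of the job. There is more than one size of the board; the one meant has the size given above.

How it is judged (in metres and radians):
On the way, in this order (a step that is already met when the one before it is completed fails the run):
1. the board's long edge is pressed flush against the fence (gap under 3 mm, parallel within 0.02 rad, at least 2 N) while still more than 35 mm short of the line (x of strip_c0 in the frame of board below 0.07 m and angle between the y axis of board and the y axis of jig, either way round below 0.02 rad and contact force between board and fence above 2 N and y of lead_corner in the frame of line above 0.035 m), for 0.2 s.
2. on its way, 5 to 35 mm short of the line, the board slides pressed to the fence (at least 0.8 N for 0.3 s, gap under 4 mm, parallel within 0.03 rad) (x of strip_c0 in the frame of board below 0.071 m and angle between the y axis of board and the y axis of jig, either way round below 0.03 rad and contact force between board and fence above 0.8 N and y of lead_corner in the frame of line between 0.005 and 0.035 m), for 0.3 s.
3. the leading end is on the line and the long edge flush to the fence (x of strip_c0 in the frame of board below 0.07 m and angle between the y axis of board and the y axis of jig, either way round below 0.02 rad and y of lead_corner in the frame of line between -0.0025 and 0.0025 m), for 0.2 s.
At the end, for the whole second after the job is handed in: the board lies flat and still on the marking board, its long edge within 3 mm of the fence strip and parallel to it within 0.02 rad, and its leading end within 2.5 mm of the centre of the scribed line, let go (all of step 3 and angle between board's own z axis and vertical below 0.03 rad and z of board in the frame of line below 0.003 m and linear speed of board below 0.01 m/s and angular speed of board below 0.05 rad/s); the robot touches nothing.
It fails at once if the board is pressed against the fence with more than 15 N (contact force between board and fence above 15 N).
It fails at once if the leading end is pushed more than 4 mm past the line (y of lead_corner in the frame of line below -0.004 m).
It fails at once if the board is lifted or tipped (angle between board's own z axis and vertical above 0.12 rad or z of board in the frame of line above 0.012 m).
It fails at once if the plane, the jar or the square is shifted by more than 15 mm (distance of any of plane, jar, square from where it was at the start of the episode above 0.015 m).
It also fails if it takes over 72 s, if anything falls off the work surface, if the arm or the gripper's body presses on something with over 40 N, if the wrist force passes 120 N, or if a joint passes its speed limit or range.

## Working session

There is one attempt and no reset: what is moved stays moved. The work goes in short steps, Python scripts to look and compute and a shell command to move; the robot and the scene stay as the last step left them, time stands still between calls to the robot, and variables do not carry over. Pictures are saved under pics/ and viewed, and the job is handed in when it is done.

```bash
ls; mkdir -p pics; python3 - <<'E'
from plant import ctrl
import cv2
print(ctrl.get_obs())
for n in ["side","top","wrist"]:
    im=ctrl.snapshot(n); cv2.imwrite(f"pics/{n}0.png",im[:,:,::-1])
    m=ctrl.camera_model(n); print(n,m)
    for o in ["jig","board","plane","jar","square","fence"]:
        print(o,[(round(d['confidence'],2),[round(v) for v in d['extent']]) for d in ctrl.find_in(n,o)] )
E
```

```text
pics
{'clock': 0.0, 'joint_pos': array([-4.87520756e+01,  2.05934303e+01,  6.35957082e-01, -2.02556481e-02,
       -7.01354129e+01, -1.65074003e+01]), 'qvel': array([ 0.06274751, -0.04002516,  0.05345194, -0.00826252,  0.02666941,
       -0.03883942]), 'tau': array([ 2.57802158e-04, -5.82718098e+01,  2.93056977e+01,  6.99683100e+00,
        6.87731575e-03, -1.87558030e-04]), 'tool_pos': array([ 0.28228581, -0.61262454,  0.22561632]), 'orientation': array([-8.99918616e+01, -9.44684664e-02,  1.14733619e+02]), 'force': array([-0.57334302,  0.00486769,  0.03946364]), 'moment': array([0.00490071, 0.04135099, 0.03759937]), 'opening': 0.08791022352656203}
side {'fx': 512.5809819819866, 'fy': 512.5809819819866, 'cx': 324.9945339760001, 'cy': 206.70827868851293, 'dist_coeffs': array([0.04428504, 0.        , 0.        , 0.        , 0.        ]), 'origin': array([0.31097273, 1.0883448 , 1.20778894]), 'orientation': array([-135.94248149,   -0.18944252, -172.47352068])}
jig [(0.67, [230, 151, 110, 113])]
board [(0.79, [243, 103, 58, 47]), (0.74, [267, 190, 40, 41]), (0.69, [367, 275, 84, 81])]
pl
[... 761 characters left out ...]
, 125, 120, 25]), (0.49, [287, 152, 47, 37]), (0.35, [410, 174, 31, 28])]
wrist {'fx': 308.4945892154868, 'fy': 308.4945892154868, 'cx': 315.2546019367274, 'cy': 198.64875957386062, 'dist_coeffs': array([-0.05324112,  0.        ,  0.        ,  0.        ,  0.        ]), 'hand_eye': array([[ 9.99999979e-01, -1.36151509e-04, -1.52000808e-04,
        -5.57487815e-04],
       [ 1.03826970e-04, -3.01776706e-01,  9.53378628e-01,
        -1.58576862e-01],
       [-1.75674242e-04, -9.53378624e-01, -3.01776686e-01,
         8.28711430e-02],
       [ 0.00000000e+00,  0.00000000e+00,  0.00000000e+00,
         1.00000000e+00]])}
jig []
board []
plane [(0.6, [334, 277, 49, 58])]
jar []
square []
fence []
```

View pics/side0.png

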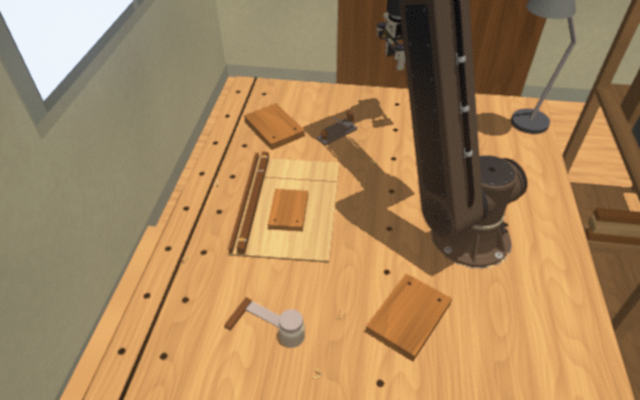

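View pics/top0.png

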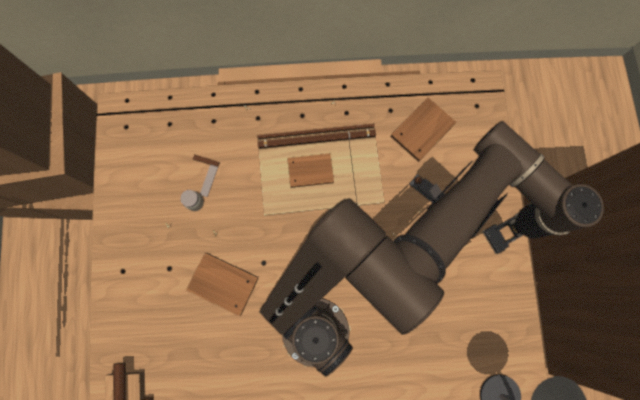

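View pics/wrist0.png

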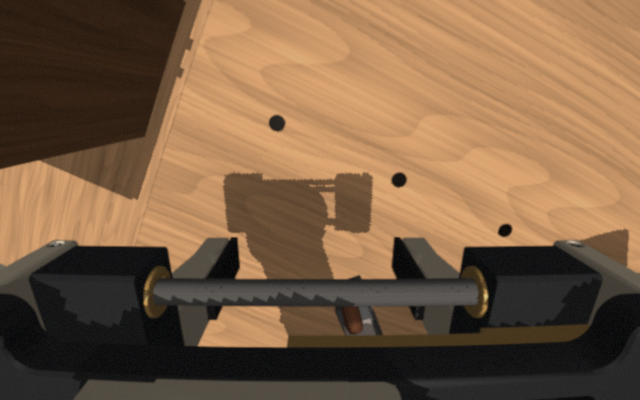

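```bash
cat > h.py <<'E'
import numpy as np, cv2
from plant import ctrl
from scipy.spatial.transform import Rotation as Ro
def cam(n,obs=None):
    m=ctrl.camera_model(n)
    K=np.array([[m['fx'],0,m['cx']],[0,m['fy'],m['cy']],[0,0,1]]);D=np.array(m['dist_coeffs'])
    if n=='wrist':
        T=np.eye(4);T[:3,:3]=Ro.from_euler('xyz',obs['orientation'],degrees=True).as_matrix();T[:3,3]=obs['tool_pos']
        T=T@np.array(m['hand_eye']);R,o=T[:3,:3],T[:3,3]
    else:
        R=Ro.from_euler('xyz',m['orientation'],degrees=True).as_matrix();o=np.array(m['origin'])
    return K,D,R,o
def px2w(c,uv,z):
    K,D,R,o=c
    p=cv2.undistortPoints(np.array(uv,float).reshape(-1,1,2),K,D).reshape(-1,2)
    d=np.c_[p,np.ones(len(p))]@R.T
    return o+d*((z-o[2])/d[:,2])[:,None]
def w2px(c,P):
    K,D,R,o=c
    return cv2.projectPoints(np.array(P,float).reshape(-1,1,3),cv2.Rodrigues(R.T)[0],-R.T@o,K,D)[0].reshape(-1,2)
E
python3 - <<'E'
import cv2
im=cv2.imread('pics/top0.png')[115:225,245:395]
cv2.imwrite('pics/top0c.png',cv2.resize(im,None,fx=5,fy=5,interpolation=cv2.INTER_CUBIC))
E
```

```text
(no output)
```

View pics/top0c.png

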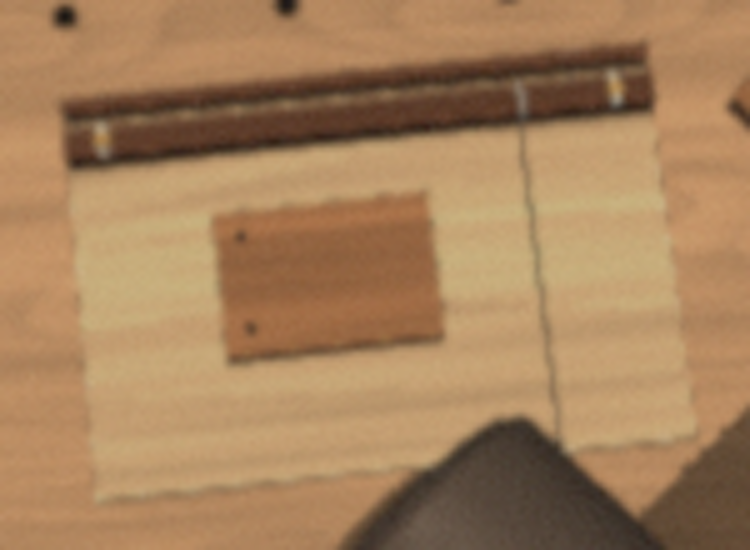

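```bash
python3 - <<'E'
from h import *
c=cam('top')
f=lambda L,z:px2w(c,np.array(L)/5+[245-.4,115-.4],z)
np.set_printoptions(precision=4,suppress=True)
J=f([(97,500),(693,435)],.012);print('jig near',J)
d=J[0]-J[1];print('len',np.linalg.norm(d),'yaw',np.degrees(np.arctan2(-d[0],d[1])))
F=f([(72,168),(653,112)],.012);print('fence',F);d=F[0]-F[1];print(np.linalg.norm(d),np.degrees(np.arctan2(-d[0],d[1])))
L=f([(523,122),(558,440)],.012);d=L[0]-L[1];print('line',L,np.degrees(np.arctan2(d[1],d[0])))
B=f([(214,215),(427,193),(441,338),(229,355)],.036);print('board TL,TR,BR,BL',B)
for i in range(4):
  d=B[i]-B[(i+1)%4];print(np.linalg.norm(d),np.degrees(np.arctan2(d[1],d[0])))
print(B.mean(0))
E
```

```text
jig near [[ 0.4196  0.1603  0.012 ]
 [ 0.4405 -0.275   0.012 ]]
len 0.4358527202118677 yaw 2.7407276993402023
fence [[ 0.672   0.1692  0.012 ]
 [ 0.6891 -0.2682  0.012 ]]
0.43775160976201555 2.239583702375782
line [[ 0.687  -0.1698  0.012 ]
 [ 0.4429 -0.1763  0.012 ]] 1.5197094248454766
board TL,TR,BR,BL [[ 0.6214  0.064   0.036 ]
 [ 0.6284 -0.0927  0.036 ]
 [ 0.5186 -0.0953  0.036 ]
 [ 0.5155  0.0584  0.036 ]]
0.1569065263479706 92.58699826863584
0.10986975381428299 1.3260994992871729
0.15369965020076512 -88.85619537580864
0.10597541138531208 -176.9599626841785
[ 0.571  -0.0164  0.036 ]
```

```bash
cat >> h.py <<'E'
def go(p,yaw,obs=None,cmd=None):
    """shift in tool axes (mm) & turn (rad) from current pose to world target"""
    o=obs or ctrl.get_obs(); R=Ro.from_euler('xyz',o['orientation'],degrees=True)
    s=R.inv().apply(np.array(p)-o['tool_pos'])*1000
    y=o['orientation'][2]; t=-np.radians((yaw-y+180)%360-180)
    print('shift',s.round(1),'turn',round(t,3),'tcp',o['tool_pos'].round(4),o['orientation'].round(2),'F',o['force'].round(2),'t',round(o['clock'],2))
E
python3 - <<'E'
from h import *
go([.45,-.03,.22],92.2)
E
```

```text
shift [ 459.4    6.6 -396.2] turn 0.393 tcp [ 0.2824 -0.613   0.2266] [-90.     0.   114.74] F [-0.56  0.46  1.15] t 1.05
```

```bash
python3 -m crank '[[[-1,46,1,-40,0.04],[-1,92,2,-80,0.08],[-1,138,3,-119,0.12],[-1,184,4,-158,0.16],[-1,230,5,-198,0.2],[-1,276,6,-238,0.24],[-1,322,7,-277,0.28],[-1,368,7,-317,0.32],[-1,414,7,-357,0.36],[-1,459,7,-396,0.393],[-1,459,7,-396,0.393],[-1,459,7,-396,0.393]]]'; python3 - <<'E'
from h import *
o=ctrl.get_obs();im=ctrl.snapshot('wrist');cv2.imwrite('pics/w1.png',im[:,:,::-1])
import pickle;pickle.dump(o,open('w1.pkl','wb'))
print(o['tool_pos'],o['orientation'],o['force'],o['joint_pos'])
E
```

```text
clock: 2.55
tool_pos: [0.4499, -0.0302, 0.2196]
orientation: [-90.0, 0.0, 92.3]
force: [-0.0, 0.3, -0.8]
opening: 0.0879
[ 0.44985585 -0.03024667  0.21955878] [-8.99894860e+01  4.65688087e-03  9.23094622e+01] [-0.03613881  0.26044714 -0.77166925] [ 2.13302133e+01 -8.38793835e-01 -2.67714583e+01  1.08515977e-03
 -6.40787932e+01 -1.09021226e+02]
```

View pics/w1.png

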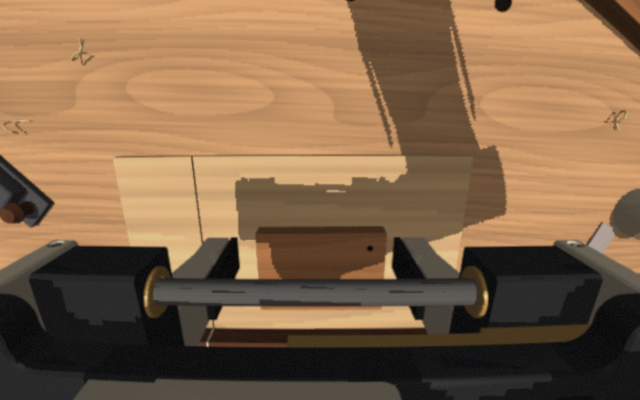

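```bash
python3 - <<'E'
import cv2
im=cv2.imread('pics/w1.png')
cv2.imwrite('pics/w1c.png',cv2.resize(im[145:265,100:400],None,fx=2.66,fy=2.66,interpolation=cv2.INTER_CUBIC))
cv2.imwrite('pics/w1d.png',cv2.resize(im[285:355,180:480],None,fx=2.66,fy=2.66,interpolation=cv2.INTER_CUBIC))
E
```

```text
(no output)
```

View pics/w1c.png

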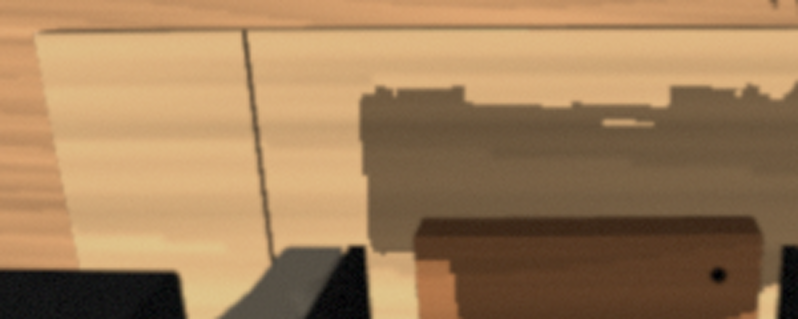

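View pics/w1d.png

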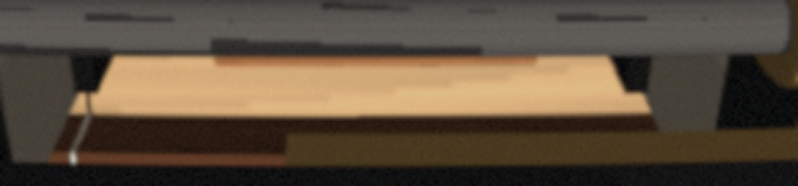

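```bash
python3 - <<'E'
from h import *
import pickle
o=pickle.load(open('w1.pkl','rb'));c=cam('wrist',o)
np.set_printoptions(precision=4,suppress=True)
f=lambda L,z,of:px2w(c,np.array(L)/2.66+np.array(of)-.3,z)
A=[100,145];B=[180,285]
def s(n,P):
  d=P[1]-P[0];print(n,P[:,:2].ravel(),np.linalg.norm(d).round(4),np.degrees(np.arctan2(d[1],d[0])).round(2))
s('jig near',px2w(c,[(114.5,156),(473,155.5)],.012))
s('line',f([(246,40),(270,250)],.012,A))
s('near top',f([(416,236),(760,234)],.036,A))
s('near bot',f([(419,218),(754,217)],.012,A))
s('far top',f([(214,65),(536,65)],.036,B))
s('fence',f([(72,116),(655,117)],.012,B))
E
```

```text
jig near [ 0.4384 -0.277   0.4208  0.1587] 0.4361 92.31
line [ 0.4398 -0.1803  0.5441 -0.1768] 0.1043 1.94
near top [ 0.5225 -0.0998  0.5153  0.0564] 0.1564 92.65
near bot [ 0.5238 -0.1028  0.5168  0.0589] 0.1618 92.47
far top [ 0.6319 -0.0969  0.6256  0.0635] 0.1605 92.25
fence [ 0.6884 -0.1804  0.6763  0.1403] 0.3209 92.16
```

```bash
python3 - <<'E'
from h import *
go([.485,-.021,.020],92.25)
E
```

```text
shift [  8.5 199.5 -35.7] turn -0.0 tcp [ 0.4497 -0.0309  0.2195] [-8.999e+01  1.000e-02  9.223e+01] F [-0.13 -0.08  0.34] t 2.6
```

```bash
python3 -m crank '[[[-1,9,50,-36,0],[-1,9,100,-36,0],[-1,9,140,-36,0],[-1,9,170,-36,0],[-1,9,190,-36,0],[-1,9,199,-36,0],[-1,9,199,-36,0],[-1,9,199,-36,0]]]'; python3 - <<'E'
from h import *
o=ctrl.get_obs();im=ctrl.snapshot('wrist');cv2.imwrite('pics/w2.png',im[:,:,::-1])
print(o['tool_pos'],o['orientation'],o['force'])
E
```

```text
clock: 3.6
tool_pos: [0.4863, -0.0202, 0.0214]
orientation: [-90.1, -0.0, 92.2]
force: [0.7, -0.4, 0.9]
opening: 0.0876
[ 0.48627418 -0.0202293   0.02142758] [-9.00830076e+01 -1.83817106e-02  9.22023228e+01] [ 0.71507986 -0.4467114   0.91021708]
```

View pics/w2.png

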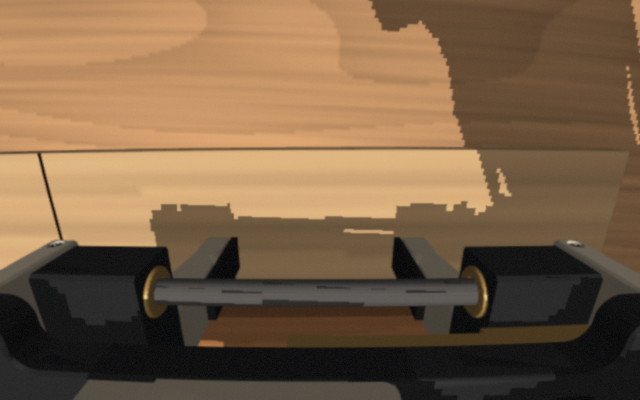

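```bash
python3 -m crank '[[[-1,0,0,-8,0],[-1,0,0,-15,0],[-1,0,0,-20,0],[-1,0,0,-25,0],[-1,0,0,-30,0],[-1,0,0,-35,0],[-1,0,0,-40,0],[-1,0,0,-45,0],[-1,0,0,-50,0],[-1,0,0,-55,0],[-1,0,0,-59,0],[-1,0,0,-62,0]]]'; python3 - <<'E'
from h import *
for i in range(4):
  im=ctrl.snapshot('wrist');o=ctrl.get_obs();print(o['tool_pos'].round(4),o['orientation'].round(2),o['force'].round(2),o['moment'].round(2))
cv2.imwrite('pics/w3.png',im[:,:,::-1])
t=ctrl.snapshot('top')[115:225,245:395,::-1]
cv2.imwrite('pics/top3.png',cv2.resize(t,None,fx=5,fy=5,interpolation=cv2.INTER_CUBIC))
E
```

```text
clock: 5.15
tool_pos: [0.5478, -0.0177, 0.0206]
orientation: [-90.0, 0.0, 92.2]
force: [-2.8, 0.5, 0.7]
opening: 0.0875
[ 0.5481 -0.0176  0.0206] [-90.01   0.    92.23] [-0.24 -0.43 -1.09] [-0.13  0.27  0.05]
[ 0.5482 -0.0176  0.0207] [-90.04  -0.    92.23] [-0.1  -0.46  0.29] [-0.04  0.12 -0.05]
[ 0.5482 -0.0175  0.0207] [-9.006e+01 -1.000e-02  9.223e+01] [-0.6  -0.55 -1.02] [-0.09  0.07  0.  ]
[ 0.5481 -0.0175  0.0208] [-9.006e+01 -1.000e-02  9.223e+01] [-0.61 -0.01 -0.61] [-0.04 -0.05  0.01]
```

View pics/w3.png

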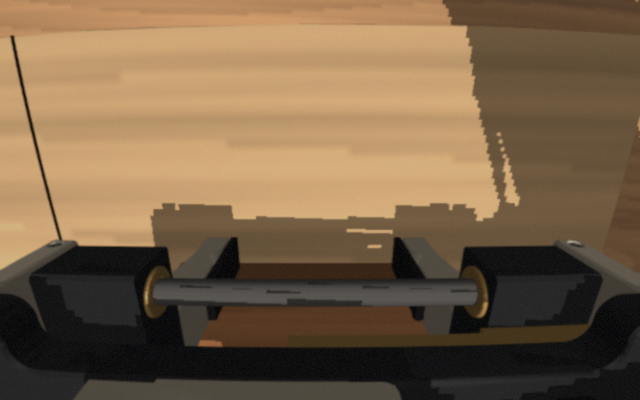

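View pics/top3.png

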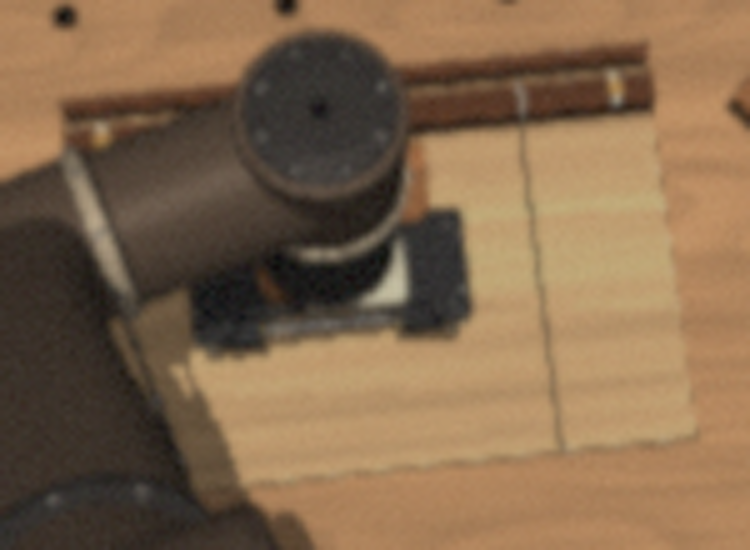

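```bash
python3 -m crank '[[[-1,0,0,-1,0],[-1,0,0,-2,0],[-1,0,0,-3,0],[-1,0,0,-4,0],[-1,0,0,-5,0],[-1,0,0,-6,0],[-1,0,0,-7,0]]]'; python3 -m crank '[[[-1,0,0,-0.5,0],[-1,0,0,-1,0]]]';python3 -m crank '[[[-1,0,0,-0.5,0],[-1,0,0,-1,0]]]'
```

```text
clock: 6.28
tool_pos: [0.5546, -0.0174, 0.0206]
orientation: [-90.0, 0.0, 92.2]
force: [-3.5, 0.2, 3.0]
opening: 0.0877
clock: 6.52
tool_pos: [0.5556, -0.0173, 0.0205]
orientation: [-90.0, -0.0, 92.2]
force: [-3.6, -0.3, 3.0]
opening: 0.0874
clock: 6.78
tool_pos: [0.5566, -0.0173, 0.0205]
orientation: [-90.0, -0.0, 92.2]
force: [-3.2, 0.1, 1.8]
opening: 0.0879
```

```bash
python3 -m crank '[[[-1,0,0,-0.5,0],[-1,0,0,-1,0]]]';python3 -m crank '[[[-1,0,0,-0.5,0]]]';python3 -m crank '[[[-1,0,0,-0.5,0]]]'
```

```text
clock: 7.02
tool_pos: [0.5577, -0.0172, 0.0206]
orientation: [-90.0, -0.0, 92.2]
force: [-3.0, -0.0, 2.0]
opening: 0.0876
clock: 7.15
tool_pos: [0.5577, -0.0173, 0.0205]
orientation: [-90.0, 0.0, 92.2]
force: [-5.2, 0.2, 4.0]
opening: 0.0873
clock: 7.28
tool_pos: [0.5577, -0.0173, 0.0205]
orientation: [-89.9, 0.0, 92.2]
force: [-6.9, 1.5, 5.7]
opening: 0.0873
```

```bash
python3 -m crank '[[[-1,0,0,-0.5,0]]]';python3 -m crank '[[[-1,0,0,-0.5,0]]]'
```

```text
clock: 7.4
tool_pos: [0.5577, -0.0174, 0.0203]
orientation: [-89.9, 0.0, 92.2]
force: [-9.0, 1.4, 5.8]
opening: 0.0874
clock: 7.52
tool_pos: [0.5577, -0.0174, 0.0203]
orientation: [-89.8, 0.0, 92.2]
force: [-8.7, 2.4, 7.0]
opening: 0.0877
```

```bash
python3 -m crank '[[[-1,0,0,0,0],[-1,0,0,0,0],[-1,0,0,0,0]]]'; python3 - <<'E'
from h import *
o=ctrl.get_obs();print(o['force'],o['moment'],o['orientation'])
E
```

```text
clock: 7.9
tool_pos: [0.5577, -0.0174, 0.0203]
orientation: [-89.8, 0.0, 92.2]
force: [-7.9, 1.5, 5.9]
opening: 0.0875
[-7.931673    1.53422572  5.90112207] [0.6278154  3.14921333 0.29555459] [-8.98178999e+01  2.23474290e-02  9.22311218e+01]
```

```bash
python3 -m crank '[[[-1,0,0,5,0],[-1,0,0,20,0],[-1,0,0,42,0],[-1,20,0,42,0.1],[-1,45,0,36,0.25],[-1,75,0,29,0.4],[-1,75,0,29,0.524],[-1,75,0,29,0.524],[-1,75,0,29,0.524]]]'; python3 - <<'E'
from h import *
im=ctrl.snapshot('wrist');cv2.imwrite('pics/w4.png',im[:,:,::-1])
t=ctrl.snapshot('top')[115:225,245:395,::-1]
cv2.imwrite('pics/top4.png',cv2.resize(t,None,fx=5,fy=5,interpolation=cv2.INTER_CUBIC))
o=ctrl.get_obs();print(o['tool_pos'],o['orientation'],o['force'])
a=np.radians(2.23);u=np.array([np.cos(a),np.sin(a)]);v=np.array([-u[1],u[0]])
C=np.array([.567,-.017])+.077*v
d=o['tool_pos'][:2]-C;print('C',C,'T rel',d@u,d@v)
T=C+u*.0078-v*.0274;go([*T,.0207],62.23)
E
```

```text
clock: 9.02
tool_pos: [0.5275, 0.0564, 0.0207]
orientation: [-90.0, -0.0, 62.3]
force: [0.2, 0.4, -0.4]
opening: 0.0875
[0.52755236 0.05629242 0.02062258] [-9.00066657e+01 -7.62041514e-03  6.22745108e+01] [ 0.15505666 -0.11542534 -0.64049984]
C [0.56400385 0.05994169] T rel -0.03656588304420676 -0.0022281339292472974
shift [  0.3  -0.1 -51. ] turn 0.001 tcp [0.5276 0.0563 0.0206] [-9.001e+01 -1.000e-02  6.227e+01] F [ 0.16 -0.12 -0.64] t 9.12
```

View pics/w4.png

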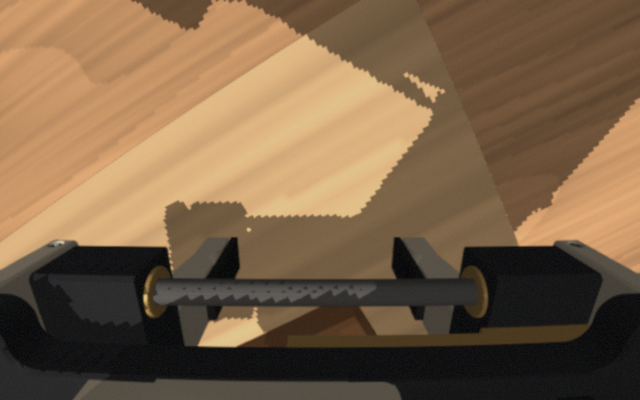

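View pics/top4.png

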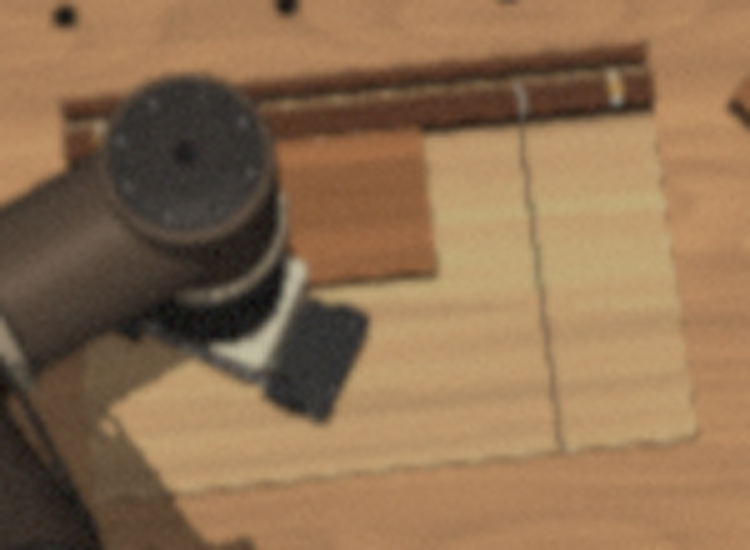

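```bash
python3 - <<'E'
from h import *
np.set_printoptions(precision=4,suppress=True)
o=ctrl.get_obs();c=cam('wrist',o)
print(w2px(c,[[.564,.0599,.012],[.564,.0599,.036]]))
im=cv2.imread('pics/w4.png');cv2.imwrite('pics/w4c.png',cv2.resize(im[280:350,180:440],None,fx=3,fy=3))
c=cam('top');f=lambda L,z:px2w(c,np.array(L)/5+[245-.4,115-.4],z)
P=f([(421,130),(435,270)],.036);L=f([(523,122),(540,273),(558,440)],.012);F=f([(653,112),(425,134)],.012)
print(P,L,F)
E
```

```text
[[348.8695 289.0213]
 [353.281  313.8198]]
[[ 0.6772 -0.0917  0.036 ]
 [ 0.5697 -0.0945  0.036 ]] [[ 0.687  -0.1698  0.012 ]
 [ 0.5692 -0.1732  0.012 ]
 [ 0.4429 -0.1763  0.012 ]] [[ 0.6891 -0.2682  0.012 ]
 [ 0.6821 -0.0957  0.012 ]]
```

View pics/w4c.png

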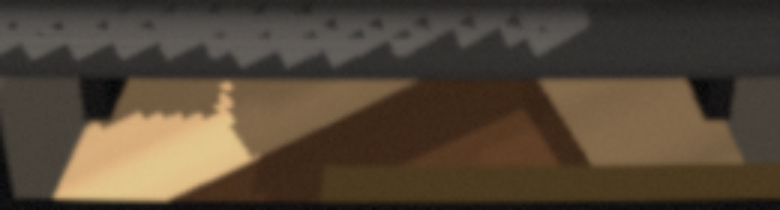

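```bash
python3 -m crank '[[[-1,0,0,-10,0],[-1,0,0,-22,0],[-1,0,0,-35,0],[-1,0,0,-45,0],[-1,0,0,-51,0],[-1,0,0,-51,0]]]'; python3 - <<'E'
from h import *
im=ctrl.snapshot('wrist');cv2.imwrite('pics/w5.png',im[:,:,::-1])
o=ctrl.get_obs();print(o['tool_pos'],o['orientation'],o['force'])
E
```

```text
clock: 9.88
tool_pos: [0.573, 0.0325, 0.0204]
orientation: [-90.0, 0.0, 62.2]
force: [0.5, 0.6, 0.2]
opening: 0.0882
[0.57269878 0.03270386 0.02040622] [-8.99842334e+01  1.31444654e-02  6.21776035e+01] [ 0.43128553 -0.5310391   0.31254841]
```

View pics/w5.png

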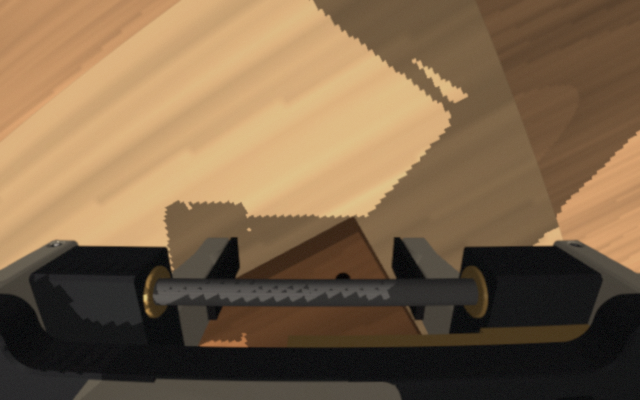

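```bash
python3 -m crank '[[[-1,1,0,-1.7,0],[-1,2,0,-3.5,0]]]'; python3 -m crank '[[[-1,0.5,0,-0.87,0]]]'; python3 -m crank '[[[-1,0.5,0,-0.87,0]]]'
```

```text
clock: 10.18
tool_pos: [0.5769, 0.0332, 0.0207]
orientation: [-90.0, -0.0, 62.2]
force: [0.3, -0.2, -0.3]
opening: 0.0876
clock: 10.3
tool_pos: [0.578, 0.0332, 0.0206]
orientation: [-90.0, -0.0, 62.2]
force: [-0.1, 1.3, -0.5]
opening: 0.0875
clock: 10.42
tool_pos: [0.5789, 0.0332, 0.0206]
orientation: [-90.0, -0.0, 62.2]
force: [-0.6, -0.4, -0.0]
opening: 0.0878
```

```bash
python3 -m crank '[[[-1,0.25,0,-0.43,0]]]'; python3 -m crank '[[[-1,0.25,0,-0.43,0]]]'; python3 -m crank '[[[-1,0.25,0,-0.43,0]]]'
```

```text
clock: 10.55
tool_pos: [0.5794, 0.0331, 0.0206]
orientation: [-90.0, 0.0, 62.2]
force: [0.7, 0.4, -0.2]
opening: 0.0877
clock: 10.68
tool_pos: [0.5798, 0.0331, 0.0205]
orientation: [-90.0, 0.0, 62.2]
force: [-0.3, 0.8, 0.3]
opening: 0.0875
clock: 10.8
tool_pos: [0.5804, 0.0331, 0.0206]
orientation: [-90.0, 0.0, 62.2]
force: [-0.8, -0.2, -0.1]
opening: 0.0873
```

```bash
python3 -m crank '[[[-1,0.25,0,-0.43,0]]]'; python3 -m crank '[[[-1,0.25,0,-0.43,0]]]'
```

```text
clock: 10.92
tool_pos: [0.5807, 0.0331, 0.0205]
orientation: [-90.0, 0.0, 62.2]
force: [-1.0, -0.4, 0.5]
opening: 0.0881
clock: 11.05
tool_pos: [0.5808, 0.0331, 0.0204]
orientation: [-90.0, 0.0, 62.2]
force: [-3.1, 0.8, 1.3]
opening: 0.0875
```

```bash
python3 -m crank '[[[-1,0.25,0,-0.43,0]]]'; python3 -m crank '[[[-1,0.25,0,-0.43,0],[-1,0.25,0,-0.43,0]]]'
```

```text
clock: 11.18
tool_pos: [0.581, 0.033, 0.0204]
orientation: [-89.9, 0.1, 62.2]
force: [-4.2, 0.8, 2.4]
opening: 0.0877
clock: 11.42
tool_pos: [0.5812, 0.0329, 0.0203]
orientation: [-89.9, 0.1, 62.2]
force: [-5.1, 0.5, 3.6]
opening: 0.0875
```

```bash
python3 -m crank '[[[-1,-0.9,0,-0.5,0],[-1,-1.7,0,-1,0],[-1,-2.6,0,-1.5,0],[-1,-3.5,0,-2,0]]]'; python3 -m crank '[[[-1,-0.9,0,-0.5,0],[-1,-1.7,0,-1,0]]]'; python3 -m crank '[[[-1,-0.9,0,-0.5,0],[-1,-1.7,0,-1,0]]]'
```

```text
clock: 11.92
tool_pos: [0.5814, 0.0294, 0.02]
orientation: [-89.9, 0.0, 62.2]
force: [-5.0, 2.8, -0.0]
opening: 0.0875
clock: 12.18
tool_pos: [0.5815, 0.0275, 0.02]
orientation: [-89.9, 0.0, 62.2]
force: [-5.3, 4.5, 1.1]
opening: 0.0877
clock: 12.42
tool_pos: [0.5815, 0.0257, 0.02]
orientation: [-89.9, 0.0, 62.2]
force: [-4.9, 5.2, -0.2]
opening: 0.088
```

```bash
python3 -m crank '[[[-1,-0.9,0,-0.5,0],[-1,-1.7,0,-1,0],[-1,-2.6,0,-1.5,0],[-1,-3.5,0,-2,0],[-1,-4.3,0,-2.5,0],[-1,-5.2,0,-3,0],[-1,-6.1,0,-3.5,0],[-1,-6.9,0,-4,0]]]'; python3 - <<'E'
from h import *
im=ctrl.snapshot('wrist');cv2.imwrite('pics/w6.png',im[:,:,::-1])
t=ctrl.snapshot('top')[115:225,245:395,::-1]
cv2.imwrite('pics/top6.png',cv2.resize(t,None,fx=5,fy=5,interpolation=cv2.INTER_CUBIC))
o=ctrl.get_obs();print(o['tool_pos'],o['orientation'],o['force'],o['moment'])
E
```

```text
clock: 13.42
tool_pos: [0.5819, 0.0177, 0.02]
orientation: [-89.9, 0.0, 62.2]
force: [-5.1, 4.0, 0.7]
opening: 0.0878
[0.58185802 0.01762842 0.01997478] [-8.98960097e+01  2.75352524e-02  6.21618894e+01] [-5.15686028  3.95680155 -0.6436655 ] [ 1.42370938  1.93771179 -0.21061456]
```

View pics/top6.png

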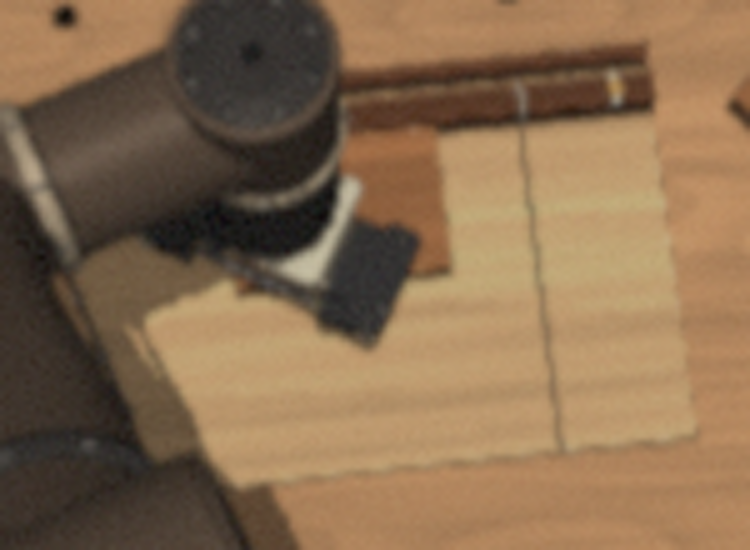

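View pics/w6.png

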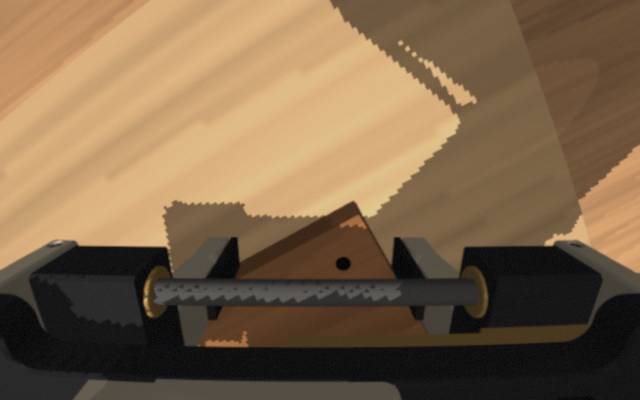

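```bash
python3 -m crank '[[[-1,-1.7,0,-1,0],[-1,-3.5,0,-2,0],[-1,-5.2,0,-3,0],[-1,-6.9,0,-4,0],[-1,-8.7,0,-5,0],[-1,-10.4,0,-6,0]]]'; python3 -m crank '[[[-1,-1.7,0,-1,0],[-1,-3.5,0,-2,0],[-1,-5.2,0,-3,0],[-1,-6.9,0,-4,0],[-1,-8.7,0,-5,0],[-1,-10.4,0,-6,0]]]'
```

```text
clock: 14.28
tool_pos: [0.5824, 0.0056, 0.02]
orientation: [-89.9, 0.0, 62.2]
force: [-4.5, 4.0, 0.5]
opening: 0.0876
clock: 15.02
tool_pos: [0.5829, -0.0064, 0.02]
orientation: [-89.9, 0.0, 62.2]
force: [-4.4, 3.8, -0.3]
opening: 0.0877
```

```bash
python3 -m crank '[[[-1,-1.3,0,-0.8,0],[-1,-2.6,0,-1.6,0],[-1,-3.9,0,-2.4,0],[-1,-5.2,0,-3.2,0],[-1,-6.5,0,-4,0],[-1,-7.8,0,-4.8,0],[-1,-9.1,0,-5.5,0],[-1,-10.4,0,-6.2,0]]]'; python3 - <<'E'
from h import *
import pickle
o=ctrl.get_obs();im=ctrl.snapshot('wrist');cv2.imwrite('pics/w7.png',im[:,:,::-1])
t=ctrl.snapshot('top');cv2.imwrite('pics/top7f.png',t[:,:,::-1]);t=t[115:225,245:395,::-1]
cv2.imwrite('pics/top7.png',cv2.resize(t,None,fx=5,fy=5,interpolation=cv2.INTER_CUBIC))
t=ctrl.snapshot('side');cv2.imwrite('pics/side7.png',cv2.resize(t[140:275,220:350,::-1],None,fx=4.4,fy=4.4,interpolation=cv2.INTER_CUBIC))
pickle.dump(o,open('w7.pkl','wb'))
print(o['tool_pos'],o['orientation'],o['force'],o['moment'])
E
```

```text
clock: 16.02
tool_pos: [0.5834, -0.0184, 0.02]
orientation: [-89.9, 0.0, 62.2]
force: [-4.5, 4.6, 0.3]
opening: 0.0878
[ 0.58342345 -0.01839893  0.01999947] [-8.98954788e+01  2.16924032e-02  6.21651759e+01] [-4.53857438  4.61298074  0.32570284] [ 1.5701993   1.78862581 -0.20070525]
```

View pics/top7.png

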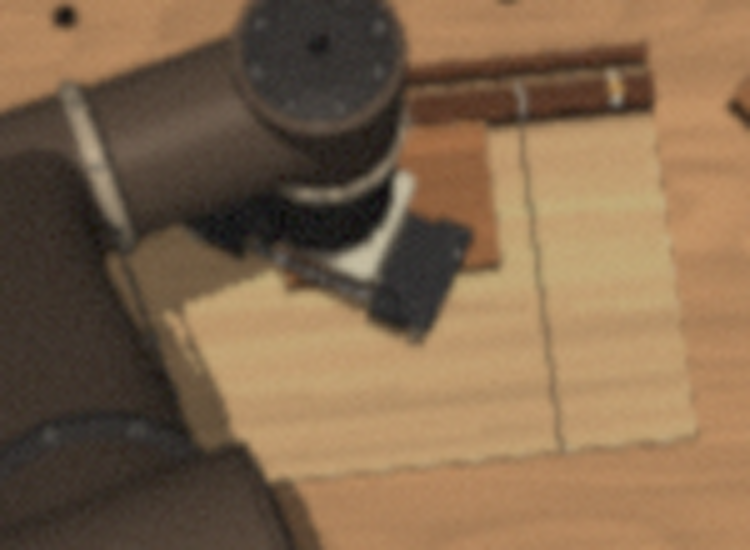

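View pics/side7.png

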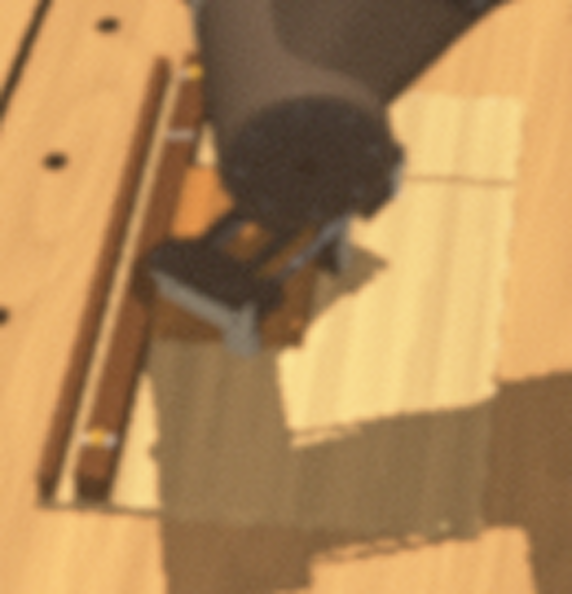

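View pics/w7.png

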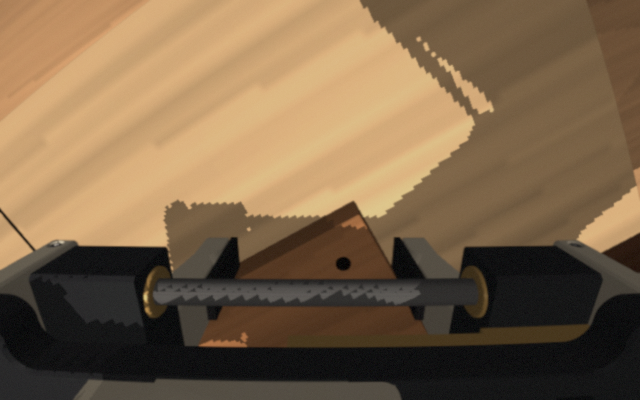

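```bash
cat > m.py <<'E'
from h import *
a=np.radians(2.23);u=np.array([np.cos(a),np.sin(a)]);v=np.array([-u[1],u[0]])
E
python3 - <<'E'
from m import *
import pickle
np.set_printoptions(precision=4,suppress=True)
c=cam('top');f=lambda L,z:px2w(c,np.array(L)/5+[245-.4,115-.4],z)
P=f([(487,124),(496.5,265)],.036);L=f([(523,122),(540,273),(558,440)],.012)
print('top lead',P[:,:2]@v,'line',L[:,:2]@v)
c=cam('wrist',pickle.load(open('w7.pkl','rb')))
P=px2w(c,[(354,202)],.036);Q=px2w(c,[(355.5,204)],.036);L=px2w(c,[(1,211),(31,246)],.012)
print('wrist trail',P[:,:2]@v-.16,Q[:,:2]@v-.16,'line',L[:,:2]@v)
E
python3 - <<'E'
import cv2
im=cv2.imread('pics/w7.png');cv2.imwrite('pics/w7c.png',cv2.resize(im[190:270,300:400],None,fx=6,fy=6,interpolation=cv2.INTER_CUBIC))
cv2.imwrite('pics/w7d.png',cv2.resize(im[190:260,0:70],None,fx=6,fy=6,interpolation=cv2.INTER_CUBIC))
E
```

```text
top lead [-0.167  -0.1616] line [-0.1964 -0.1952 -0.1934]
wrist trail [-0.168] [-0.1679] line [-0.1979 -0.1978]
```

View pics/w7c.png

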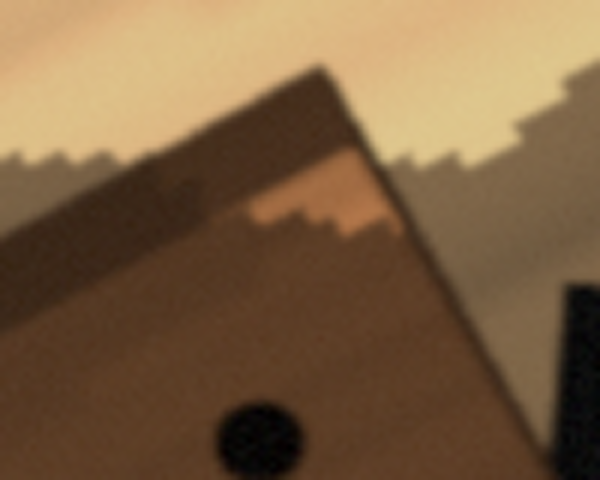

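View pics/w7d.png

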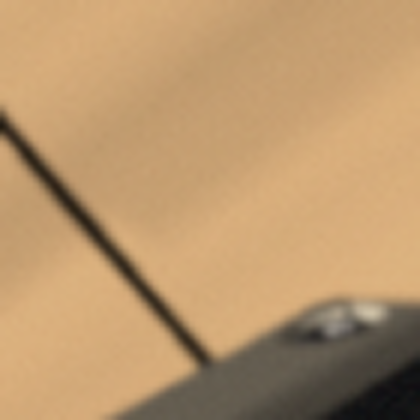

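```bash
python3 - <<'E'
from m import *
import pickle
np.set_printoptions(precision=4,suppress=True)
o=pickle.load(open('w7.pkl','rb'))
c=cam('wrist',o);h=-.42
P=px2w(c,np.array([(353.7,200.8)])+h,.012);Q=px2w(c,np.array([(358.7,214.5),(391.3,266.7)])+h,.036);L=px2w(c,np.array([(.3,209.2),(34.2,250)])+h,.012)
print('wrist lead',P[:,:2]@v-.16,Q[:,:2]@v-.16,'line',L[:,:2]@v,L)
print('TCPj',o['tool_pos'][:2]@v,o['tool_pos'][:2]@v+.0334-.16)
E
```

```text
wrist lead [-0.1691] [-0.1691 -0.1678] line [-0.1975 -0.198 ] [[ 0.4726 -0.1792  0.012 ]
 [ 0.5038 -0.1785  0.012 ]]
TCPj -0.041086592742270826 -0.16768659274227082
```

```bash
python3 -m crank '[[[-1,-1.7,0,-1,0],[-1,-3.5,0,-2,0],[-1,-5.2,0,-3,0],[-1,-6.9,0,-4,0],[-1,-8.7,0,-5,0],[-1,-10.4,0,-6,0]]]'; python3 -m crank '[[[-1,-1,0,-0.6,0],[-1,-2,0,-1.2,0],[-1,-3.0,0,-1.7,0],[-1,-4,0,-2.3,0],[-1,-5,0,-2.9,0],[-1,-6,0,-3.5,0]]]'; python3 - <<'E'
from m import *
o=ctrl.get_obs()
print('TCPj',o['tool_pos'][:2]@v,o['tool_pos'][:2]@v+.0334-.16,o['tool_pos'],o['force'])
E
```

```text
clock: 16.92
tool_pos: [0.5839, -0.0304, 0.02]
orientation: [-89.9, 0.0, 62.2]
force: [-3.5, 4.4, 0.4]
opening: 0.0876
clock: 17.68
tool_pos: [0.5842, -0.0374, 0.02]
orientation: [-89.9, 0.0, 62.2]
force: [-4.8, 4.2, -0.1]
opening: 0.0877
TCPj -0.06005689867383316 -0.18665689867383317 [ 0.58417943 -0.03735417  0.01998062] [-4.77051089  4.15611956 -0.05558693]
```

```bash
python3 -m crank '[[[-1,0,0,3,0],[-1,0,0,10,0],[-1,0,0,25,0],[-1,0,0,45,0],[-1,0,0,60,0],[-1,0,-40,60,0],[-1,0,-90,60,0],[-1,0,-130,60,0],[-1,0,-130,60,0]]]'; python3 - <<'E'
from m import *
go([.53,-.13,.15],92.23)
E
```

```text
clock: 18.8
tool_pos: [0.534, -0.0089, 0.1542]
orientation: [-90.3, -0.3, 62.3]
force: [0.1, -0.7, -1.1]
opening: 0.0876
shift [-109.     4.   -52.9] turn -0.523 tcp [ 0.534  -0.0089  0.1542] [-90.31  -0.28  62.25] F [ 0.07 -0.67 -1.06] t 18.8
```

```bash
python3 -m crank '[[[-1,-27,1,-13,-0.13],[-1,-54,2,-26,-0.26],[-1,-81,3,-40,-0.39],[-1,-109,4,-53,-0.523],[-1,-109,4,-53,-0.523],[-1,-109,4,-53,-0.523],[-1,-109,4,-53,-0.523]]]'; python3 - <<'E'
from m import *
import pickle
o=ctrl.get_obs();im=ctrl.snapshot('wrist');cv2.imwrite('pics/w8.png',im[:,:,::-1])
t=ctrl.snapshot('top')[115:225,245:395,::-1]
cv2.imwrite('pics/top8.png',cv2.resize(t,None,fx=5,fy=5,interpolation=cv2.INTER_CUBIC))
pickle.dump(o,open('w8.pkl','wb'));print(o['tool_pos'],o['orientation'])
E
```

```text
clock: 19.68
tool_pos: [0.5282, -0.1302, 0.1464]
orientation: [-90.0, -0.0, 92.2]
force: [0.4, -0.7, -0.4]
opening: 0.0877
[ 0.52820613 -0.13017999  0.14637015] [-8.99917640e+01 -4.27544697e-03  9.21596985e+01]
```

View pics/w8.png

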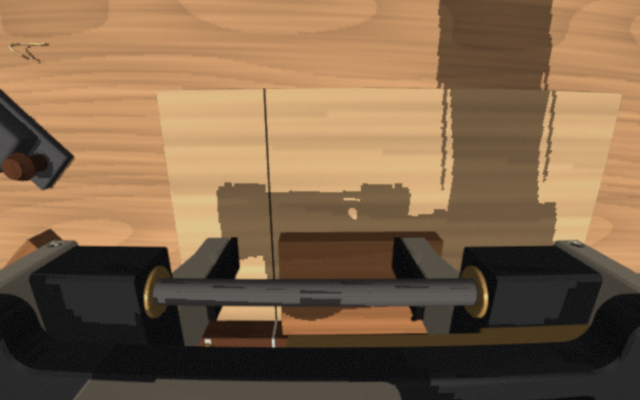

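View pics/top8.png

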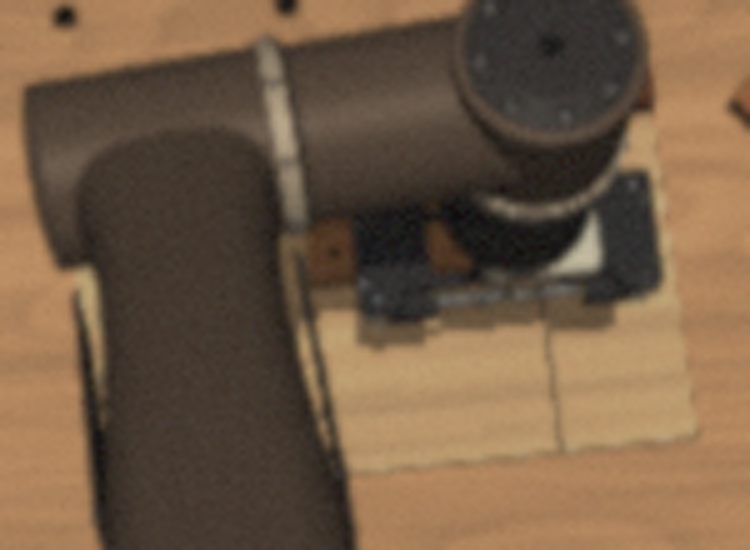

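```bash
python3 - <<'E'
import cv2
im=cv2.imread('pics/w8.png')
cv2.imwrite('pics/w8c.png',cv2.resize(im[222:282,240:320],None,fx=9,fy=9,interpolation=cv2.INTER_CUBIC))
cv2.imwrite('pics/w8d.png',cv2.resize(im[300:350,240:320],None,fx=9,fy=9,interpolation=cv2.INTER_CUBIC))
E
```

```text
(no output)
```

View pics/w8c.png

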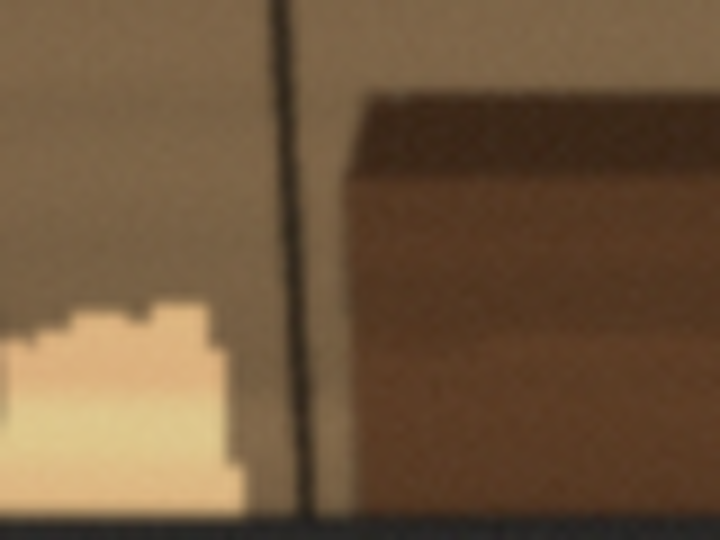

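View pics/w8d.png

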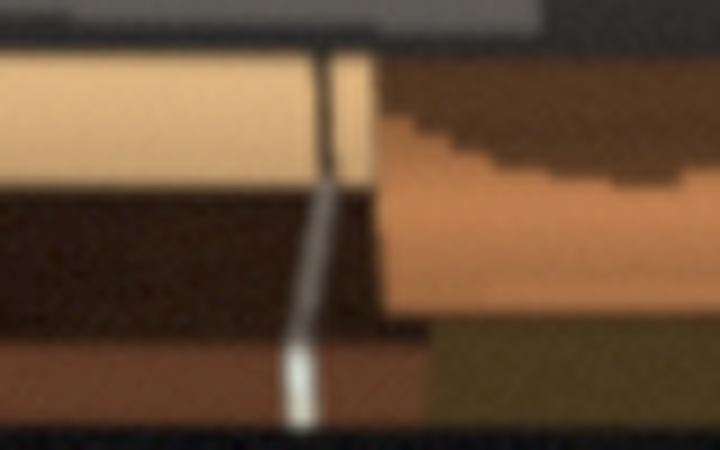

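```bash
cat >> m.py <<'E'
def meas(pk,f,off,bot,top,line):
    import pickle
    np.set_printoptions(precision=4,suppress=True)
    c=cam('wrist',pickle.load(open(pk,'rb')))
    g=lambda L,z:px2w(c,np.array(L,float)/f+np.array(off)-.5+.5/f,z)[:,:2]
    L=g(line,.012); d=L[-1]-L[0]; print('line ang',np.degrees(np.arctan2(d[1],d[0])))
    B=g(bot,.012);T=g(top,.036)
    print('line v',L@v,'bot v',B@v,'top v',T@v)
    print('remaining mm: bot',((B@v)-(L@v).mean())*1000,'top',((T@v)-(L@v).mean())*1000)
E
python3 - <<'E'
from m import *
meas('w8.pkl',9,[240,222],[(366,97)],[(348,178),(358,500)],[(280,10),(283,97),(305,500)])
meas('w8.pkl',9,[240,300],[],[(376,62),(384,310)],[(320,65),(327,180)])
E
```

```text
line ang 2.2309060598130888
line v [-0.1971 -0.1973 -0.1971] bot v [-0.1877] top v [-0.187  -0.1875]
remaining mm: bot [9.4437] top [10.1523  9.6916]
line ang 2.544852065971622Traceback (most recent call last):
  File "<stdin>", line 3, in <module>
  File "m.py", line 9, in meas
    B=g(bot,.012);T=g(top,.036)
  File "m.py", line 7, in <lambda>
    g=lambda L,z:px2w(c,np.array(L,float)/f+np.array(off)-.5+.5/f,z)[:,:2]
                        ~~~~~~~~~~~~~~~~~~~^~~~~~~~~~~~~~
ValueError: operands could not be broadcast together with shapes (0,) (2,)
```

```bash
python3 - <<'E'
from m import *
b=np.radians(62.2);tz=np.array([-np.sin(b),np.cos(b)])
T=np.array([.5842,-.0374])+.06*tz
go([*T,.147],62.2)
E
```

```text
shift [120.6  -0.5  -7.4] turn 0.523 tcp [ 0.5283 -0.1302  0.1465] [-90.01  -0.    92.19] F [-0.11  0.19 -0.45] t 19.77
```

```bash
python3 -m crank '[[[-1,30,0,-2,0.13],[-1,60,0,-4,0.26],[-1,90,0,-6,0.4],[-1,120.6,0,-7.4,0.523],[-1,120.6,0,-7.4,0.523],[-1,120.6,0,-7.4,0.523],[-1,120.6,0,-7.4,0.523]]]'; python3 - <<'E'
from m import *
b=np.radians(62.2);tz=np.array([-np.sin(b),np.cos(b)])
T=np.array([.5842,-.0374])
go([*(T+.06*tz),.0203],62.2)
go([*(T+.004*tz),.0203],62.2)
E
```

```text
clock: 20.65
tool_pos: [0.531, -0.0106, 0.1465]
orientation: [-90.0, 0.0, 62.2]
force: [-1.5, -1.1, 0.3]
opening: 0.088
shift [  1.1 126.2   0.4] turn 0.0 tcp [ 0.531  -0.0106  0.1465] [-90.     0.    62.21] F [-1.48 -1.11  0.34] t 20.65
shift [  1.1 126.2 -55.6] turn 0.0 tcp [ 0.531  -0.0106  0.1465] [-90.     0.    62.21] F [-1.48 -1.11  0.34] t 20.65
```

```bash
python3 -m crank '[[[-1,1,40,0,0],[-1,1,80,0,0],[-1,1,110,0,0],[-1,1,126,0,0],[-1,1,126,0,0],[-1,1,126,-15,0],[-1,1,126,-30,0],[-1,1,126,-40,0],[-1,1,126,-48,0],[-1,1,126,-53,0],[-1,1,126,-55.6,0],[-1,1,126,-55.6,0]]]'; python3 - <<'E'
from m import *
b=np.radians(62.2);tz=np.array([-np.sin(b),np.cos(b)])
T=np.array([.5842,-.0374])
go([*T,.0203],62.2)
o=ctrl.get_obs();p=o['tool_pos'][:2];print(p@u-T@u,p@v-T@v)
E
```

```text
clock: 22.15
tool_pos: [0.5807, -0.0351, 0.0205]
orientation: [-90.0, 0.0, 62.2]
force: [-0.3, -0.4, 1.0]
opening: 0.0873
shift [-0.3  0.2 -4.2] turn -0.0 tcp [ 0.5807 -0.0351  0.0205] [-89.99   0.    62.2 ] F [-0.26 -0.4   0.98] t 22.15
-0.0034390683501459574 0.0023866257333675575
```

Now press toward the fence (jig +x) in small steps.

```bash
python3 -m crank '[[[-1,0.7,0,-1.3,0],[-1,1.5,0,-2.6,0]]]'; python3 -m crank '[[[-1,0.25,0,-0.43,0]]]'; python3 -m crank '[[[-1,0.25,0,-0.43,0]]]'; python3 -m crank '[[[-1,0.25,0,-0.43,0]]]'
```

```text
clock: 22.4
tool_pos: [0.5837, -0.0349, 0.0206]
orientation: [-90.0, -0.0, 62.2]
force: [-0.1, -0.2, 1.0]
opening: 0.0878
clock: 22.52
tool_pos: [0.5838, -0.035, 0.0205]
orientation: [-90.0, 0.0, 62.2]
force: [-2.7, -0.2, 1.4]
opening: 0.0877
clock: 22.65
tool_pos: [0.584, -0.035, 0.0204]
orientation: [-89.9, 0.0, 62.2]
force: [-3.4, 1.2, 2.5]
opening: 0.0877
clock: 22.78
tool_pos: [0.5841, -0.0351, 0.0204]
orientation: [-89.9, 0.1, 62.2]
force: [-5.2, 1.4, 3.7]
opening: 0.0875
```

```bash
python3 -m crank '[[[-1,0.25,0,-0.43,0]]]'; python3 -m crank '[[[-1,0.25,0,-0.43,0]]]'; python3 - <<'E'
from m import *
o=ctrl.get_obs();print(o['force'],o['tool_pos'][:2]@v)
E
```

```text
clock: 22.9
tool_pos: [0.5842, -0.0351, 0.0203]
orientation: [-89.9, 0.1, 62.2]
force: [-6.1, 2.3, 4.2]
opening: 0.088
clock: 23.02
tool_pos: [0.5843, -0.0351, 0.0202]
orientation: [-89.8, 0.1, 62.1]
force: [-7.0, 2.3, 4.9]
opening: 0.0876
[-6.95149025  2.29824101  4.90908018] -0.05783282586958568
```

```bash
python3 -m crank '[[[-1,-0.9,0,-0.5,0],[-1,-1.7,0,-1,0],[-1,-2.6,0,-1.5,0],[-1,-3.5,0,-2,0],[-1,-4.3,0,-2.5,0],[-1,-5.2,0,-3,0],[-1,-6.1,0,-3.5,0],[-1,-6.9,0,-4,0],[-1,-7.8,0,-4.5,0],[-1,-7.8,0,-4.5,0]]]'; python3 - <<'E'
from m import *
o=ctrl.get_obs();print(o['force'],o['tool_pos'][:2]@v)
E
```

```text
clock: 24.28
tool_pos: [0.5846, -0.0435, 0.0198]
orientation: [-89.8, 0.1, 62.1]
force: [-6.4, 5.0, 1.1]
opening: 0.0876
[-6.40504479  5.01224131  1.07550804] -0.06621144279425592
```

```bash
python3 -m crank '[[[-1,-0.6,0,-0.35,0],[-1,-1.2,0,-0.7,0],[-1,-1.8,0,-1.05,0],[-1,-2.4,0,-1.4,0],[-1,-2.4,0,-1.4,0]]]'; python3 - <<'E'
from m import *
o=ctrl.get_obs();print(o['force'],o['tool_pos'][:2]@v)
E
```

```text
clock: 24.9
tool_pos: [0.5847, -0.0462, 0.0197]
orientation: [-89.8, 0.1, 62.1]
force: [-7.3, 6.4, 1.4]
opening: 0.0878
[-7.30499937  6.35145771  1.36203446] -0.06896303709896354
```

```bash
python3 -m crank '[[[-1,-0.4,0,-0.2,0],[-1,-0.4,0,-0.2,0],[-1,-0.4,0,-0.2,0]]]'; python3 - <<'E'
from m import *
o=ctrl.get_obs();print(o['force'],o['tool_pos'][:2]@v)
E
python3 -m crank '[[[-1,0,0,3,0],[-1,0,0,10,0],[-1,0,0,25,0],[-1,0,0,45,0],[-1,0,0,60,0],[-1,0,-40,60,0],[-1,0,-90,60,0],[-1,0,-127,60,0],[-1,0,-127,60,0],[-1,0,-127,60,0]]]'; python3 - <<'E'
from m import *
go([.528,-.135,.147],92.2)
E
```

```text
clock: 25.28
tool_pos: [0.5847, -0.0467, 0.0198]
orientation: [-89.8, 0.1, 62.1]
force: [-6.5, 6.4, 0.8]
opening: 0.0875
[-6.51914104  6.41611972  0.7509113 ] -0.06937893090422861
clock: 26.52
tool_pos: [0.533, -0.019, 0.1473]
orientation: [-90.0, -0.0, 62.2]
force: [0.5, 0.4, -0.6]
opening: 0.0876
shift [-105.     0.3  -49.7] turn -0.524 tcp [ 0.533  -0.019   0.1473] [-8.999e+01 -2.000e-02  6.220e+01] F [ 0.48  0.41 -0.59] t 26.52
```

```bash
python3 -m crank '[[[-1,-27,0,-13,-0.13],[-1,-54,0,-26,-0.26],[-1,-81,0,-38,-0.39],[-1,-105,0,-50,-0.524],[-1,-105,0,-50,-0.524],[-1,-105,0,-50,-0.524],[-1,-105,0,-50,-0.524],[-1,-105,0,-50,-0.524]]]'; python3 - <<'E'
from m import *
import pickle
o=ctrl.get_obs();im=ctrl.snapshot('wrist')[:,:,::-1];cv2.imwrite('pics/w9.png',im)
pickle.dump(o,open('w9.pkl','wb'))
cv2.imwrite('pics/w9c.png',cv2.resize(im[222:282,240:320],None,fx=9,fy=9,interpolation=cv2.INTER_CUBIC))
cv2.imwrite('pics/w9d.png',cv2.resize(im[300:350,240:320],None,fx=9,fy=9,interpolation=cv2.INTER_CUBIC))
E
```

```text
clock: 27.52
tool_pos: [0.5289, -0.1348, 0.1475]
orientation: [-90.0, -0.0, 92.2]
force: [0.4, -0.2, -0.1]
opening: 0.088
```

View pics/w9c.png

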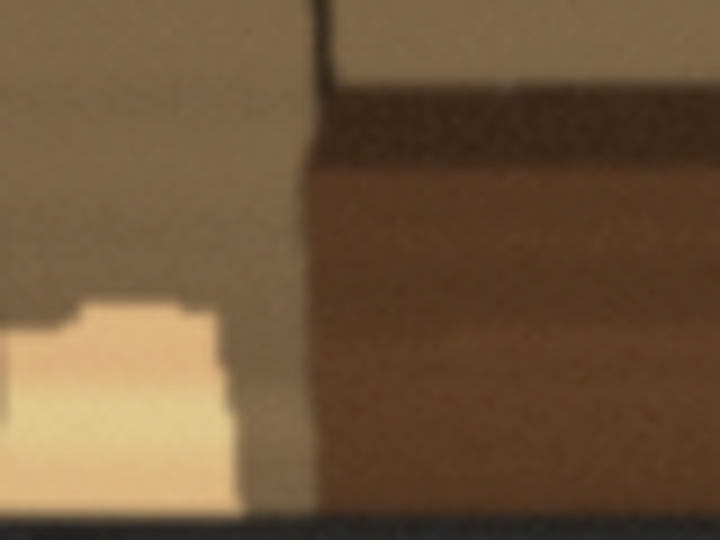

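View pics/w9d.png

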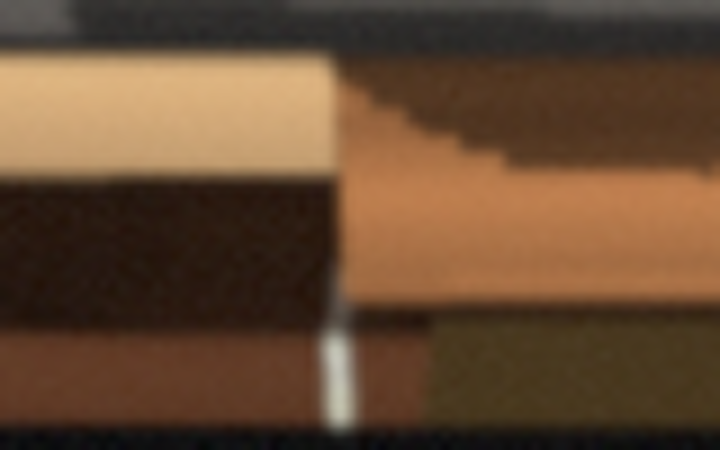

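View pics/w9.png

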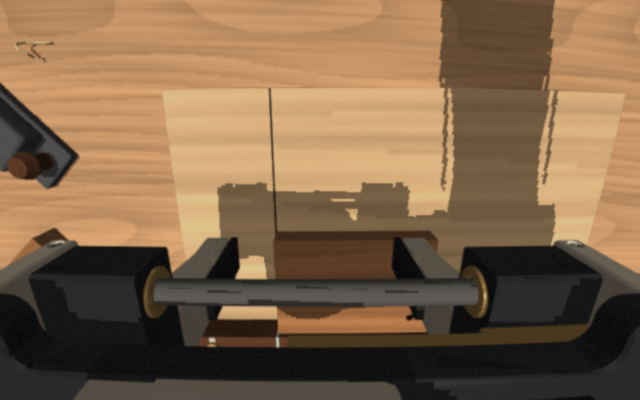

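```bash
python3 - <<'E'
from m import *
meas('w9.pkl',9,[240,222],[(327,95)],[(308,165),(318,500)],[(320,5),(324,75)])
c=ctrl.get_obs();print(c['force'],c['clock'])
E
```

```text
line ang 2.9670055633014014
line v [-0.1973 -0.1972] bot v [-0.1969] top v [-0.196  -0.1966]
remaining mm: bot [0.3016] top [1.2726 0.6211]
[0.3047 0.8704 0.5199] 27.575
```

```bash
python3 - <<'E'
from m import *
c=cam('wrist',ctrl.get_obs())
g=lambda p,z:px2w(c,np.array(p)/9+[240,300]-.45,z)[:,:2]@u
print('fence',g([(150,178),(300,178)],.012),'fence top',g([(150,330),(300,330)],.042),'board edge',g([(400,301),(650,301)],.036))
print(ctrl.close_job())
E
```

```text
fence [0.67990477 0.67973809] fence top [0.67738681 0.6772065 ] board edge [0.6781444  0.67804287]
the job is handed in; nothing more can be done
None
```

The board is flush on the fence with its leading end on the scribed line, as far as my last checks show. I handed the job in at about 28 s of the 72 s allowed; no verdict came back.

**What I did**
- **Flush:** I pushed the board to the fence with both open fingers flat on its -x edge. It seated at about 8 N wrist force, with roughly 75 mm still to go to the line.
- **Slide:** I then put the open fingers around its trailing corner, one pressing toward the fence and one pushing the end. I slid it along the fence at about 4 to 7 N.
- **Stops:** I stopped about 10 mm short to measure with the wrist camera and pushed the rest. I then let go, backed the gripper away and looked again.

**Last checks (wrist camera)**
- **Leading end:** it is short of the line's centre, with none of the readings past it. The bottom corner reads 0.3 mm short and the top edge 0.6 to 1.3 mm; the limit is 2.5 mm. In the picture the corner sits on the line.
- **Long edge:** the board edge falls between my two readings of the fence face, which differ by about 2.5 mm. I take that as flush within the camera's accuracy.
- **Gripper:** it was clear of everything, with wrist force at noise level.

**Disagreements and gaps**
- The top camera's coarser picture gave 29 to 33 mm remaining where the wrist camera gave about 29 mm, so I relied on the wrist camera.
- The force between board and fence was never measured directly. I inferred it from the wrist force, less up to about 3.3 N of sliding friction.
- I did not re-measure the plane, jar and square at the end; nothing was moved near them.

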